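Tip a stirrer drive shaft into its keyed parking stand

ROBOT

A 6-joint arm with a two-finger parallel gripper is mounted at the origin on a cart in front of the work surface, level with it; the furniture and walls round the work are solid. World frame = base frame: x ahead of the robot, y to its left, z up, the work surface at z = 0. Lengths are in m, angles in rad, forces in N, time in s.
With the tool pointing down it reaches from about 0.25 to 0.8 m from the base axis. Payload 8.5 kg.
Tool frame: the origin (TCP) lies on the mounting face of the last link; the fingertips stand 173 mm ahead of it and the grasp point (between the pads) lies 155 mm ahead of it (r.nose_length is the distance from the TCP to the fingertips, in m); z points along the fingers, y is the direction in which the jaws open and shut (so a half turn about z gives the same grasp; the last joint's range is limited). The gripper opens to 85 mm and grips with 20 to 120 N. Pads are 22 mm wide; open, the fingers measure 114 mm over their backs; the gripper's body (76 mm by 85 mm) begins 54 mm behind the grasp point. The pads swing forward as they close: fully open they stand 13 mm farther back than shut.
Start: joints at [-1.273, 0.238, -0.013, 1.319, 0, 1.571], TCP at [0.154, -0.502, 0.405] pointing down, gripper open.
Joint ranges: [-2.66, 2.66], [-1.03, 1.9], [-1.14, 1.46], [-1.82, 2.27], [-1.45, 1.34], [-3.14, 3.14]. Speed limits (rad/s): [2.22, 2.22, 2.79, 3.14, 3.14, 3.14].

INTERFACE

Orientations are given as a rotation vector (axis times angle).
In Python, from cell import r, optics gives the robot as it stands. The module is installed in compiled form; this text tells all that it offers.
- The arm moves only by the shell command python3 -m inch 'ROWS' [OPENING]. ROWS is JSON, a list of rows, each a list of 2 entries, a list of its own where there are three numbers: the shift along the tool's x, y, z as a fraction of full scale, then the turn about the tool's z as a fraction of full scale. In form: [[[tx, ty, tz], twist], ...]. A call has 1 to 20 rows; each row shifts and turns the commanded pose from where the row before left it, along the tool's axes as they then stand; what a row does not reach is not made up. Full scale, the value 1, is 0.03 m for a shift and 4 degrees for a turn. A row lasts 1/12 s, in which the tool goes at most 41.7 mm and 7.16 degrees, less where a joint would pass 70% of its speed; a pose out of reach is approached as far as the arm can. A call with a number of a shift or a turn outside -1 to 1 is refused whole. A call with a gripper value outside its range is refused whole. OPENING is the closure, from 0 (fully open) to 1 (shut), set as the call begins (- or left out, the last holds). The fingers move at their own pace and stop on an object; the grip force is fixed at half the most. Time passes only in rows, so rows that do not move let the fingers close. It gives the time, the measured TCP pose, the force and the opening at its end, in the units of the state.
- r.observe(): the state, without advancing time (a new reading comes with each control period).
- optics.get_image(name): name is "scene" or "side" or "wrist"; returns the picture (420x560x3 uint8, red, green, blue); there is no depth.
- optics.camera_model(name): a dict with "fx", "fy", "cx", "cy" (pixels), "dist" ([k1, k2, p1, p2, k3] as OpenCV has them; the pictures are not rectified), "world_from_camera" (4x4, takes a point from camera to world coordinates); the wrist camera has in their place "T_tool_cam" (4x4, takes a point from camera to tool coordinates, whose origin is the TCP and whose axes are the flange's). Camera axes: x right, y down, z forward; pixel columns grow to the right and rows downward; lengths in m; the calibration is good to about 2 mm. A picture is of the moment at which its call begins: read the wrist's pose just before it. camera_model takes no time and is no camera call.
- r.finish_job(): hands the job in, once; it reports no verdict.
The state is a dict: "t": time; "joint_positions": joint angles; "qvel": joint speeds; "joint_efforts": joint torques, N m; "position": TCP position; "tool_rot": TCP orientation; "force": force on the tool from outside, world axes, zero at the start; "torque": the same for the moment, N m; "grip_width": finger opening in m.
Only numpy, scipy, OpenCV 4.12 (cv2) and the standard library are available. Lean on these libraries where they do the work, as an engineer would, in place of code of your own. Each camera call takes 0.05 s, during which the arm holds its last target.

TASK

Put the square stirrer shaft away in its stand. Slowly push it along its cradle, without lifting it out, until it tips over the lip and drops end-down through the hopper into the holder; then turn it about its upright axis until its square foot drops fully home in the square seat hidden inside. Leave the small bottle, the tape roll and the timer where they are.

Things in the scene. Friction and masses are not known exactly. Their poses are not given: they have to be found in the camera images.
- stand: Fixed parking stand: grey base plate 316 x 92 x 6 mm, white round holder with a hopper over it, raised aluminium cradle on two posts. Origin on the bench surface on the holder's upright axis; z up; +x is the direction in which the shaft is pushed, from the cradle (on the -x side) towards the holder. All its surfaces and the shaft are slippery.
- well (a point): Floor of the hidden steel seat on the holder's axis, 6 mm above the bench. The seat is fixed: a 15 mm deep, 16 mm square hole, its top 21 mm above the bench. Its angle about the upright axis is unknown and differs each time: 25 to 65 degrees from the cradle's direction (modulo 90). The shaft drops in once upright, its foot on the axis, and turned to within about 8 degrees.
- mouth (a point): Top of the round bore on the holder's axis, 40 mm above the bench; the bore is 24 mm wide. Above it the hopper opens: clear cheeks either side (44 mm apart at the top), front apron, white back that curves up to 85 mm beyond the axis; its top edge is 154 mm above the bench. The seat lies under the bore.
- lip (a point): Top of the cradle's end next to the hopper, on its middle line, 170 mm above the bench, 32 mm before the holder's axis. The cradle is a straight open-ended channel along the stand's x, 208 mm long, 28 mm wide, back from here; floor 170 mm, side walls 175 mm above the bench, 18 mm clear between them.
- shaft_center (a point): Centre of the shaft: loose steel bar 180 mm long, 14 mm square, blue band round its middle, dark rings near both ends, 0.13 to 0.25 kg, in the cradle, its top 9 mm above the walls. Own x along it (the stand's +x at first), own z up at first; y and z are normal to its flats. When its centre passes the lip it tips by itself; pushed faster than 0.07 m/s there, it overshoots the hopper.
- shaft_front (a point): Middle of the shaft's end face nearest the hopper (the end that goes down).
- shaft_rear (a point): Middle of the shaft's other end face, where to push. Once the shaft stands in the holder this is its upper end, where to grip it: about 200 mm above the bench while it stands on the seat's top, leaning up to 20 degrees in the wide bore, and 186 mm when fully home.
- small_bottle: Bystander: small clear bottle with a blue cap, 56 mm wide, 110 mm tall; origin under its centre. Loose.
- tape: Bystander: roll of green tape lying flat, 96 mm wide, 18 mm tall; origin under its centre. Loose.
- kitchen_timer: Bystander: small light grey timer with coloured buttons, 68 x 64 x 19 mm; origin under its centre. Loose.

How it is judged:
By the outcome, as a careful person would: the job done as asked, in the order asked, and still so for the second after the job is handed in, with the robot touching nothing.
It also fails if it takes over 51 s, if anything falls off the work surface, if the arm or the gripper's body presses on something with over 40 N, if the wrist force passes 120 N, or if a joint passes its speed limit or range.

## Working session

There is one attempt and no reset: what is moved stays moved. The work goes in short steps, Python scripts to look and compute and a shell command to move; the robot and the scene stay as the last step left them, time stands still between calls to the robot, and variables do not carry over. Pictures are saved under pics/ and viewed, and the job is handed in when it is done.

```bash
mkdir -p pics; ls
python3 - <<'E'
from cell import r, optics
import cv2,numpy as np
s=r.observe();print(s)
for n in ["scene","side","wrist"]:
    im=optics.get_image(n);cv2.imwrite(f"pics/{n}0.png",im[:,:,::-1])
    print(n,{k:(np.round(v,4).tolist()) for k,v in optics.camera_model(n).items()})
print(r.nose_length)
E
```

```text
pics
{'t': 0.0, 'joint_positions': array([-1.27299134e+00,  2.38798644e-01, -1.42503826e-02,  1.31919417e+00,
       -8.74525427e-06,  1.57079544e+00]), 'qvel': array([-0.00232434,  0.00107961,  0.00154094,  0.00139407, -0.00015392,
       -0.00043438]), 'joint_efforts': array([ 5.79975517e-05, -5.38774717e+01,  3.46437049e+01,  1.85295014e-02,
       -1.27937665e-04,  1.76723916e-05]), 'position': array([ 0.15399881, -0.50173856,  0.40406958]), 'tool_rot': array([-3.10541537e+00, -4.65853557e-01,  3.50591139e-04]), 'force': array([ 0.41861747, -0.96681909,  0.16495656]), 'torque': array([ 0.00707342, -0.01470667, -0.00375247]), 'grip_width': 0.08549006621955284}
scene {'fx': 399.3913, 'fy': 399.3913, 'cx': 279.5277, 'cy': 203.6844, 'dist': [-0.1057, 0.0, 0.0, 0.0, 0.0], 'world_from_camera': [[-0.4782, -0.4974, 0.7238, -0.0046], [-0.8781, 0.2542, -0.4054, 0.5673], [0.0177, -0.8295, -0.5583, 0.6038], [0.0, 0.0, 0.0, 1.0]]}
side {'fx': 389.822, 'fy': 389.822, 'cx': 282.4134, 'cy': 203.1719, 'dist': [-0.079, 0.0, 0.0, 0.0, 0.0], 'world_from_camera': [[0.6275, 0.6416, -0.4412, 0.9446], [0.7786, -0.5096, 0.3662, -0.095], [0.0101, -0.5733, -0.8193, 0.8277], [0.0, 0.0, 0.0, 1.0]]}
wrist {'fx': 292.1421, 'fy': 292.1421, 'cx': 279.6739, 'cy': 211.7234, 'dist': [-0.0427, 0.0, 0.0, 0.0, 0.0], 'T_tool_cam': [[-0.0002, -0.964, -0.2658, 0.0668], [1.0, -0.0001, -0.0004, -0.001], [0.0004, -0.2658, 0.964, 0.0303], [0.0, 0.0, 0.0, 1.0]]}
0.1734
```

View pics/scene0.png

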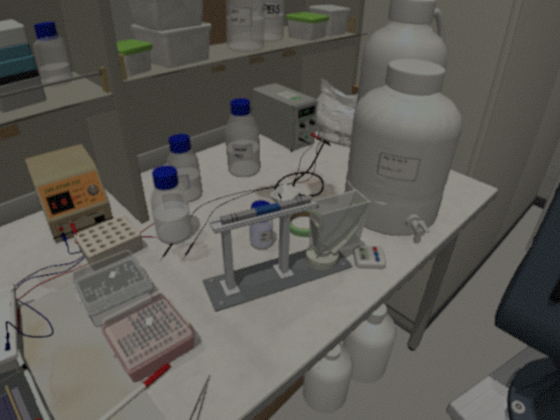

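View pics/side0.png

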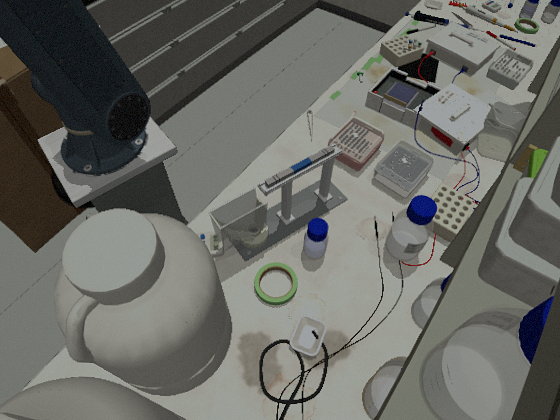

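View pics/wrist0.png

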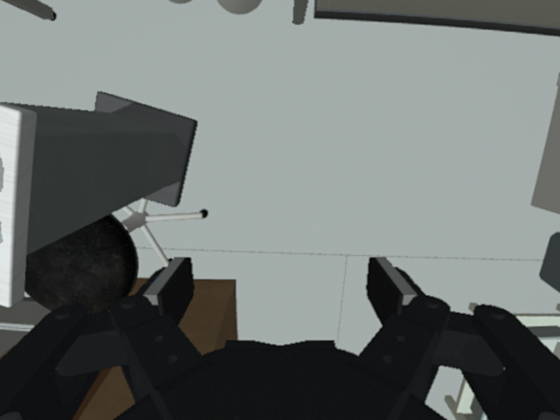

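Run:
```python
import cv2
a=cv2.imread('pics/scene0.png')[170:320,190:400];cv2.imwrite('pics/sc_crop.png',cv2.resize(a,None,fx=3.8,fy=3.8,interpolation=cv2.INTER_CUBIC))
a=cv2.imread('pics/side0.png')[130:310,190:370];cv2.imwrite('pics/si_crop.png',cv2.resize(a,None,fx=3.3,fy=3.3,interpolation=cv2.INTER_CUBIC))
```

```text
(no output)
```

View pics/sc_crop.png

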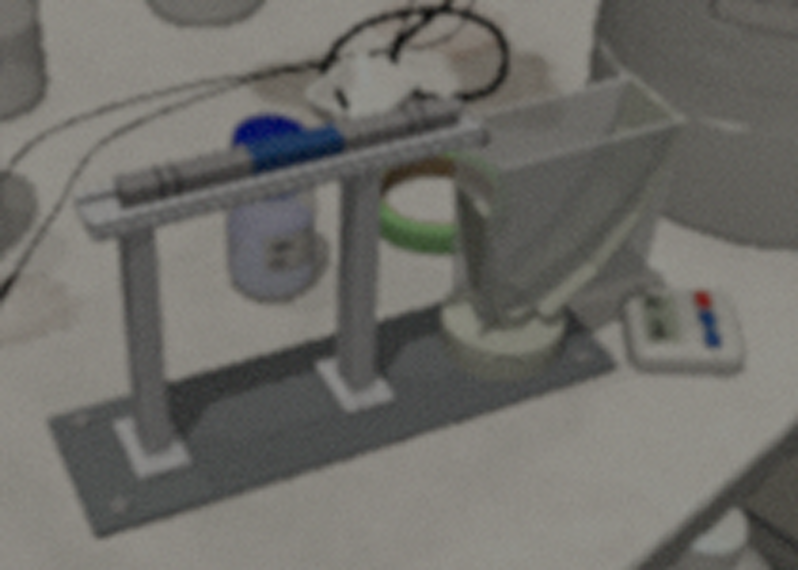

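View pics/si_crop.png

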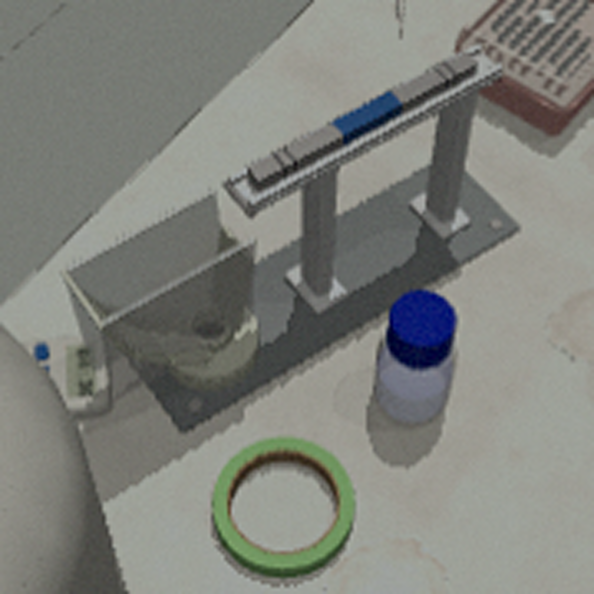

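```bash
cat > h.py <<'E'
import numpy as np,cv2
from cell import r,optics
from scipy.spatial.transform import Rotation as R
def ray(n,uv,pose=None):
    m=optics.camera_model(n)
    K=np.array([[m['fx'],0,m['cx']],[0,m['fy'],m['cy']],[0,0,1]])
    p=cv2.undistortPoints(np.array([[uv]],float),K,np.array(m['dist']))[0,0]
    if n=='wrist':
        s=pose; T=np.eye(4);T[:3,:3]=R.from_rotvec(s['tool_rot']).as_matrix();T[:3,3]=s['position'];T=T@np.array(m['T_tool_cam'])
    else: T=np.array(m['world_from_camera'])
    d=T[:3,:3]@np.array([p[0],p[1],1]);return T[:3,3],d/np.linalg.norm(d)
def plane(n,uv,z,pose=None):
    o,d=ray(n,uv,pose);return o+d*(z-o[2])/d[2]
def tri(rs):
    A=sum(np.eye(3)-np.outer(d,d) for o,d in rs);b=sum((np.eye(3)-np.outer(d,d))@o for o,d in rs)
    return np.linalg.solve(A,b)
def proj(n,P,pose=None):
    m=optics.camera_model(n)
    K=np.array([[m['fx'],0,m['cx']],[0,m['fy'],m['cy']],[0,0,1]])
    if n=='wrist':
        s=pose; T=np.eye(4);T[:3,:3]=R.from_rotvec(s['tool_rot']).as_matrix();T[:3,3]=s['position'];T=T@np.array(m['T_tool_cam'])
    else: T=np.array(m['world_from_camera'])
    Ti=np.linalg.inv(T);return cv2.projectPoints(np.array([P],float),cv2.Rodrigues(Ti[:3,:3])[0],Ti[:3,3],K,np.array(m['dist']))[0][0,0]
E
python3 - <<'E'
from h import *
np.set_printoptions(precision=4,suppress=True)
S=lambda x,y:(x/3.8-.37+190,y/3.8-.37+170)
D=lambda x,y:(x/3.3-.35+190,y/3.3-.35+130)
print('plate');
for p in [(50,422),(100,535),(615,368)]: print('sc',plane('scene',S(*p),.006))
for p in [(190,430),(520,228),(465,168)]: print('si',plane('side',D(*p),.006))
b={}
for n,roi in (('scene',(200,190,290,225)),('side',(280,150,320,180))):
    im=cv2.imread(f'pics/{n}0.png');h=cv2.cvtColor(im,cv2.COLOR_BGR2HSV)
    m=((h[...,0]>95)&(h[...,0]<130)&(h[...,1]>90)).astype(np.uint8)
    k,l,st,c=cv2.connectedComponentsWithStats(m)
    for i in range(1,k):
        if st[i,4]>40 and roi[0]-20<c[i][0]<roi[2]+20 and roi[1]-20<c[i][1]<roi[3]+20:print(n,st[i],c[i])
# shaft top ends: 
print('shaft rear top scene z.184', plane('scene',S(118,183),.184)); print('rear top side',plane('side',D(473,60),.184))
print('shaft front top scene', plane('scene',S(455,103),.184)); print('front side',plane('side',D(250,172),.184))
# triangulated
print('rear tri',tri([ray('scene',S(118,183)),ray('side',D(473,60))]))
print('front tri',tri([ray('scene',S(458,103)),ray('side',D(252,170))]))
print('tape',plane('side',D(284,508),.018),'bottle cap',plane('side',D(423,315),.11),'timer',plane('scene',S(685,320),.019))
E
```

```text
plate
sc [0.5907 0.4135 0.006 ]
sc [0.5029 0.4184 0.006 ]
sc [0.4819 0.1105 0.006 ]
si [0.5771 0.1062 0.006 ]
si [0.5961 0.4133 0.006 ]
si [0.5249 0.4203 0.006 ]
scene [252 201  28  14 265] [264.6604 206.9547]
side [291 158  21  16 147] [301.3129 164.9592]
shaft rear top scene z.184 [0.548  0.3776 0.184 ]
rear top side [0.5504 0.3771 0.184 ]
shaft front top scene [0.5346 0.1993 0.184 ]
front side [0.5332 0.1992 0.184 ]
rear tri [0.5497 0.3774 0.183 ]
front tri [0.5329 0.1998 0.1852]
tape [0.6691 0.1184 0.018 ] bottle cap [0.651  0.2495 0.11  ] timer [0.4851 0.0586 0.019 ]
```

Run:
```python
from h import *
np.set_printoptions(precision=4,suppress=True)
S=lambda x,y:(x/3.8-.37+190,y/3.8-.37+170)
D=lambda x,y:(x/3.3-.35+190,y/3.3-.35+130)
print('cap rear bottle',tri([ray('scene',(165,178)),ray('side',(424,205))]))
for p in [(228,185),(253,208),(480,48),(503,68)]: print('cradle si',plane('side',D(*p),.175))
for p in [(78,203),(97,230),(487,130),(465,113)]: print('cradle sc',plane('scene',S(*p),.175))
print('blue',plane('scene',(264.66,206.95),.181),plane('side',(301.31,164.96),.181),tri([ray('scene',(264.66,206.95)),ray('side',(301.31,164.96))]))
# hopper back top corners z .154
for p in [(623,78),(683,122)]: print('hop sc',plane('scene',S(*p),.154))
for p in [(68,272),(105,323)]: print('hop si',plane('side',D(*p),.154))
print('bore si',plane('side',D(210,327),.04))
```

```text
cap rear bottle [0.7745 0.4257 0.164 ]
cradle si [0.5271 0.1858 0.175 ]
cradle si [0.5515 0.1872 0.175 ]
cradle si [0.5396 0.3954 0.175 ]
cradle si [0.5632 0.3949 0.175 ]
cradle sc [0.5534 0.3962 0.175 ]
cradle sc [0.5298 0.3957 0.175 ]
cradle sc [0.5173 0.1903 0.175 ]
cradle sc [0.5357 0.1919 0.175 ]
blue [0.5467 0.2903 0.181 ] [0.5429 0.29   0.181 ] [0.5442 0.2903 0.1823]
hop sc [0.5519 0.0742 0.154 ]
hop sc [0.5008 0.0725 0.154 ]
hop si [0.5062 0.0746 0.154 ]
hop si [0.552  0.0719 0.154 ]
bore si [0.535  0.1571 0.04  ]
```

```bash
python3 - <<'E'
from h import *
np.set_printoptions(precision=4,suppress=True)
for p in [(352,205),(395,232),(440,225)]: print('carboy base sc',plane('scene',p,0))
print('top',tri([ray('scene',(415,75)),ray('side',(115,250))]))
E
python3 -m inch '[[[0.6,-0.78,0],0],[[0.6,-0.78,0],0],[[0.6,-0.78,0],0],[[0.6,-0.78,0],0],[[0.6,-0.78,0],0],[[0.6,-0.78,0],0],[[0.6,-0.78,0],0],[[0.6,-0.78,0],0],[[0.6,-0.78,0],0],[[0.6,-0.78,0],0],[[0.6,-0.78,0],0],[[0.6,-0.78,0],0],[[0.6,-0.78,0],0],[[0.6,-0.78,0],0],[[0.6,-0.78,0],0],[[0.6,-0.78,0],0],[[0.6,-0.78,0],0],[[0.6,-0.78,0],0],[[0.6,-0.78,0],0],[[0.6,-0.78,0],0]]' 1
```

```text
carboy base sc [ 0.6829 -0.0438  0.    ]
carboy base sc [ 0.5363 -0.0672  0.    ]
carboy base sc [ 0.503  -0.1933  0.    ]
top [ 0.6146 -0.1139  0.3651]
t: 1.82
position: [0.3609, 0.0527, 0.4047]
tool_rot: [-3.107, -0.467, -0.0]
force: [1.4, -0.2, -0.8]
grip_width: 0.0001
```

```bash
python3 -m inch '[[[0.68,-0.69,0],0],[[0.68,-0.69,0],0],[[0.68,-0.69,0],0],[[0.68,-0.69,0],0],[[0.68,-0.69,0],0],[[0.68,-0.69,0],0],[[0.68,-0.69,0],0],[[0.68,-0.69,0],0],[[0.68,-0.69,0],0],[[0.68,-0.69,0],0],[[0.68,-0.69,0],0],[[0.68,-0.69,0],0],[[0.68,-0.69,0],0],[[0.68,-0.69,0],0],[[0,0,0],-1],[[0,0,0],-1],[[0,0,0],-1],[[0,0,0],-1],[[0,0,0],-1],[[0,0,0],-1]]' 1
python3 -m inch '[[[0,0,0],-1],[[0,0,0],-1],[[0,0,0],-1],[[0,0,0],-1],[[0,0,0],-1],[[0,0,0],-1],[[0,0,0],-1],[[0,0,0],-1],[[0,0,0],-1],[[0,0,0],-1],[[0,0,0],-1],[[0,0,0],-0.4],[[0,0,0],0],[[0,0,0],0]]'
python3 - <<'E'
from h import *
s=r.observe();print(s['joint_positions'],s['position'])
print(R.from_rotvec(s['tool_rot']).as_matrix().round(3))
im=optics.get_image('wrist');cv2.imwrite('pics/w1.png',im[:,:,::-1])
E
```

```text
t: 3.48
position: [0.5754, 0.3037, 0.4139]
tool_rot: [-2.753, -1.313, 0.005]
force: [0.6, -0.4, 0.4]
grip_width: -0.0003
t: 4.65
position: [0.5754, 0.3037, 0.4141]
tool_rot: [-2.038, -2.277, -0.049]
force: [0.5, -0.1, 0.3]
grip_width: -0.0004
[0.46694453 0.46061564 0.34182737 1.45324132 0.09139565 1.9270066 ] [0.5753524  0.30368609 0.4140714 ]
[[-0.109  0.993 -0.042]
 [ 0.99   0.112  0.081]
 [ 0.085 -0.033 -0.996]]
```

View pics/w1.png

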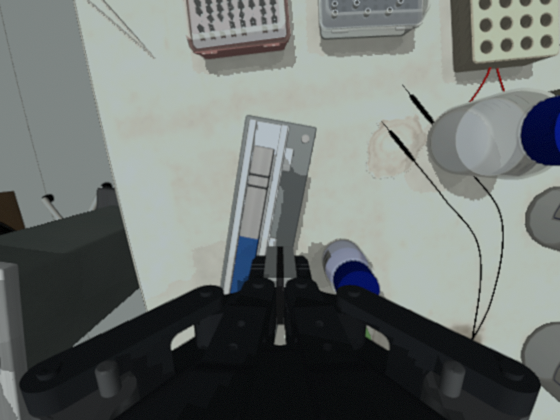

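```bash
python3 -m inch '[[[0.6,0,0],0],[[0.6,0,0],0],[[0.6,0,0],0]]'
python3 - <<'E'
from h import *
s=r.observe();print(s['joint_positions'],s['position'],s['joint_efforts'])
print(R.from_rotvec(s['tool_rot']).as_matrix().round(3))
im=optics.get_image('scene');cv2.imwrite('pics/s1.png',im[:,:,::-1])
im=optics.get_image('side');cv2.imwrite('pics/d1.png',im[:,:,::-1])
E
```

```text
t: 4.95
position: [0.5694, 0.3575, 0.4191]
tool_rot: [-2.039, -2.276, -0.05]
force: [0.6, -0.2, 1.2]
grip_width: 0.0001
[0.54248983 0.49837706 0.41732828 1.48350824 0.09123382 2.00371435] [0.56943811 0.3574594  0.41907461] [ -2.51524061 -75.99188089  33.69895935  -0.30710706   0.36208444
  -0.48595101]
[[-0.108  0.993 -0.042]
 [ 0.99   0.111  0.081]
 [ 0.085 -0.033 -0.996]]
```

View pics/s1.png

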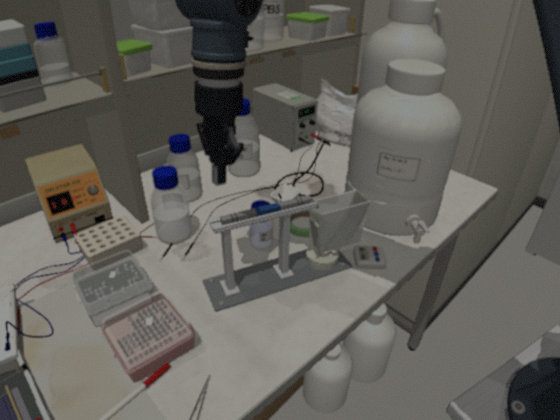

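View pics/d1.png

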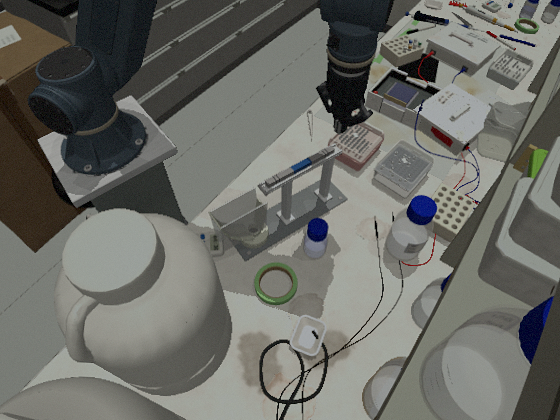

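```bash
python3 -m inch '[[[1,0.2,0],0],[[1,0.2,0],0]]'
python3 - <<'E'
from h import *
s=r.observe();print(s['joint_positions'],s['position'])
print(R.from_rotvec(s['tool_rot']).as_matrix().round(3))
E
```

```text
t: 5.22
position: [0.5749, 0.4172, 0.4243]
tool_rot: [-2.04, -2.276, -0.05]
force: [1.1, 0.8, -0.4]
grip_width: -0.0001
[0.61077853 0.57306641 0.5600614  1.5452941  0.09019121 2.07315006] [0.5749478  0.41717545 0.42426356]
[[-0.107  0.993 -0.041]
 [ 0.991  0.11   0.081]
 [ 0.085 -0.032 -0.996]]
```

Run:
```python
import cv2
a=cv2.imread('pics/w1.png')[100:300,200:340];cv2.imwrite('pics/w1c.png',cv2.resize(a,None,fx=4,fy=4,interpolation=cv2.INTER_CUBIC)[:,:])
```

```text
(no output)
```

View pics/w1c.png

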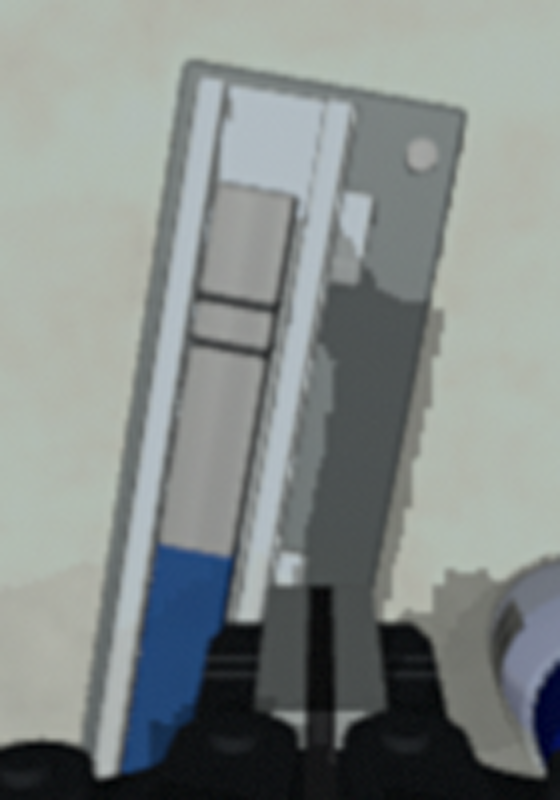

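Run:
```python
from h import *
np.set_printoptions(precision=4,suppress=True)
s=dict(position=np.array([.57535,.30369,.41407]),tool_rot=np.array([-2.038,-2.277,-.049]))
W=lambda x,y:plane('wrist',(x/4-.4+200,y/4-.4+100),Z,s)
Z=.184
print('rear L,R',W(221,183),W(296,197)); print('blue edge',W(160,545),W(235,556))
Z=.175
a,b=W(193,80),W(355,104);print('cradle rear',a,b,(a+b)/2)
c,d=W(95,780),W(123,775);print('L wall inner/outer low',c,d)
s=r.observe();M=R.from_rotvec(s['tool_rot']).as_matrix();tip=s['position']+M[:,2]*r.nose_length
print('tip',tip)
tgt=np.array([.5485,.412,.1785]);print(M.T@(tgt-tip)/.03)
```

```text
rear L,R [0.5413 0.3792 0.184 ] [0.5545 0.3783 0.184 ]
blue edge [0.5365 0.3136 0.184 ] [0.5503 0.3132 0.184 ]
cradle rear [0.5335 0.3968 0.175 ] [0.5627 0.3958 0.175 ] [0.5481 0.3963 0.175 ]
L wall inner/outer low [0.5263 0.261  0.175 ] [0.5318 0.2628 0.175 ]
tip [0.5678 0.4312 0.2516]
[-0.7725 -0.6292  2.4008]
```

```bash
python3 -m inch '[[[-0.19,-0.16,0.6],0],[[-0.19,-0.16,0.6],0],[[-0.19,-0.16,0.6],0],[[-0.19,-0.15,0.6],0],[[0,0,0],0]]'
cat > st.py <<'E'
from h import *
np.set_printoptions(precision=4,suppress=True)
s=r.observe();M=R.from_rotvec(s['tool_rot']).as_matrix();tip=s['position']+M[:,2]*r.nose_length
print('t',round(s['t'],2),'tip',tip,'F',s['force'],'q',s['joint_positions']);print(M)
import sys
if len(sys.argv)>1:
    tgt=np.array([float(a) for a in sys.argv[1:4]]);print('rows total',M.T@(tgt-tip)/.03)
E
python3 st.py .5405 .288 .1785
```

```text
t: 5.63
position: [0.5543, 0.3975, 0.3469]
tool_rot: [-2.037, -2.276, -0.04]
force: [0.2, 0.4, -0.2]
grip_width: -0.0002
t 5.63 tip [0.5461 0.4109 0.1742] F [ 0.2492  0.3789 -0.2199] q [0.6045 0.5308 0.2901 1.3248 0.0903 2.065 ]
[[-0.1084  0.993  -0.0469]
 [ 0.9907  0.1118  0.0772]
 [ 0.0819 -0.0381 -0.9959]]
rows total [-4.0257 -0.6495 -0.4493]
```

```bash
python3 -m inch '[[[0,0.1,-0.15],0],[[0,0,0],0]]'
python3 st.py .5425 .30 .1785
```

```text
t: 5.8
position: [0.5596, 0.3991, 0.3572]
tool_rot: [-2.038, -2.278, -0.054]
force: [-0.8, -0.1, 0.8]
grip_width: 0.0001
t 5.8 tip [0.5528 0.4134 0.1846] F [-0.7775 -0.0518  0.7878] q [0.6019 0.5329 0.32   1.3435 0.0906 2.0621]
[[-0.1093  0.9932 -0.0394]
 [ 0.9902  0.1123  0.0827]
 [ 0.0865 -0.0299 -0.9958]]
rows total [-3.7228 -0.76   -0.0979]
```

```bash
python3 -m inch '[[[0,0,0],0],[[0,0,0],0],[[0,0,0],0]]'
python3 st.py .5425 .30 .1785
```

```text
t: 6.05
position: [0.559, 0.3992, 0.3559]
tool_rot: [-2.037, -2.278, -0.052]
force: [0.5, 0.2, -0.2]
grip_width: -0.0004
t 6.05 tip [0.5519 0.4135 0.1832] F [ 0.516   0.1932 -0.247 ] q [0.6026 0.533  0.3169 1.3415 0.0907 2.0622]
[[-0.1098  0.9931 -0.0406]
 [ 0.9902  0.1129  0.082 ]
 [ 0.0861 -0.0311 -0.9958]]
rows total [-3.7244 -0.7339 -0.1408]
```

```bash
python3 -m inch '[[[0,-0.11,0.155],0],[[0,0,0],0],[[0,0,0],0],[[-0.13,-0.023,-0.0105],0],[[-0.13,-0.023,-0.0105],0]]'
python3 st.py .5425 .30 .1785
```

```text
t: 6.47
position: [0.5546, 0.391, 0.3505]
tool_rot: [-2.036, -2.279, -0.05]
force: [-0.1, -0.2, 0.1]
grip_width: 0.0001
t 6.47 tip [0.5473 0.4051 0.1778] F [-0.0718 -0.1799  0.1411] q [0.5963 0.5204 0.2811 1.3205 0.0907 2.0553]
[[-0.1102  0.993  -0.0418]
 [ 0.9902  0.1133  0.0811]
 [ 0.0853 -0.0324 -0.9958]]
rows total [-3.4479 -0.5578 -0.3   ]
```

```bash
python3 -m inch '[[[-0.13,-0.018,-0.011],0],[[-0.13,-0.018,-0.011],0],[[-0.13,-0.018,-0.011],0],[[-0.13,-0.018,-0.011],0],[[-0.13,-0.018,-0.011],0],[[-0.13,-0.018,-0.011],0],[[-0.13,-0.018,-0.011],0],[[-0.13,-0.018,-0.011],0],[[-0.13,-0.018,-0.011],0],[[-0.13,-0.018,-0.011],0],[[-0.13,-0.018,-0.011],0],[[-0.13,-0.018,-0.011],0],[[-0.13,-0.018,-0.011],0],[[-0.13,-0.018,-0.011],0]]'
python3 st.py .5425 .29 .1785
python3 - <<'E'
from h import *
cv2.imwrite('pics/w2.png',optics.get_image('wrist')[:,:,::-1])
E
```

```text
t: 7.63
position: [0.5533, 0.3354, 0.3507]
tool_rot: [-2.037, -2.278, -0.05]
force: [0.6, -0.2, -0.4]
grip_width: -0.0002
t 7.63 tip [0.5461 0.3495 0.1781] F [ 0.6304 -0.1759 -0.439 ] q [0.5261 0.4669 0.191  1.2902 0.0913 1.9853]
[[-0.1099  0.9931 -0.0417]
 [ 0.9903  0.113   0.0812]
 [ 0.0854 -0.0324 -0.9958]]
rows total [-1.95  -0.344 -0.171]
```

View pics/w2.png

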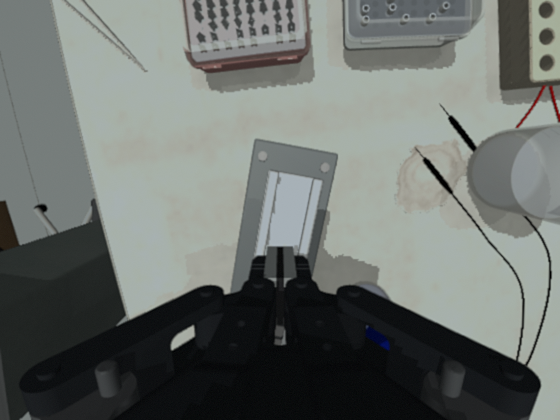

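```bash
python3 -m inch '[[[-0.13,-0.022,-0.011],0],[[-0.13,-0.022,-0.011],0],[[-0.13,-0.022,-0.011],0],[[-0.13,-0.022,-0.011],0],[[-0.13,-0.022,-0.011],0],[[-0.13,-0.022,-0.011],0],[[-0.13,-0.022,-0.011],0],[[-0.13,-0.022,-0.011],0],[[-0.13,-0.022,-0.011],0],[[-0.13,-0.022,-0.011],0],[[-0.1,-0.018,-0.009],0]]'
python3 st.py .5425 .29 .1785
python3 - <<'E'
from h import *
a=optics.get_image('scene')[:,:,::-1][150:320,190:400];cv2.imwrite('pics/s2.png',cv2.resize(a,None,fx=3,fy=3,interpolation=cv2.INTER_CUBIC))
E
```

```text
t: 8.6
position: [0.551, 0.2926, 0.351]
tool_rot: [-2.037, -2.278, -0.05]
force: [-1.1, 0.4, 0.1]
grip_width: -0.0001
t 8.6 tip [0.5438 0.3067 0.1783] F [-1.1118  0.3626  0.0956] q [0.4687 0.4288 0.1292 1.2717 0.0914 1.9278]
[[-0.1097  0.9931 -0.0417]
 [ 0.9903  0.1128  0.0812]
 [ 0.0853 -0.0323 -0.9958]]
rows total [-0.5468 -0.1061 -0.0498]
```

View pics/s2.png

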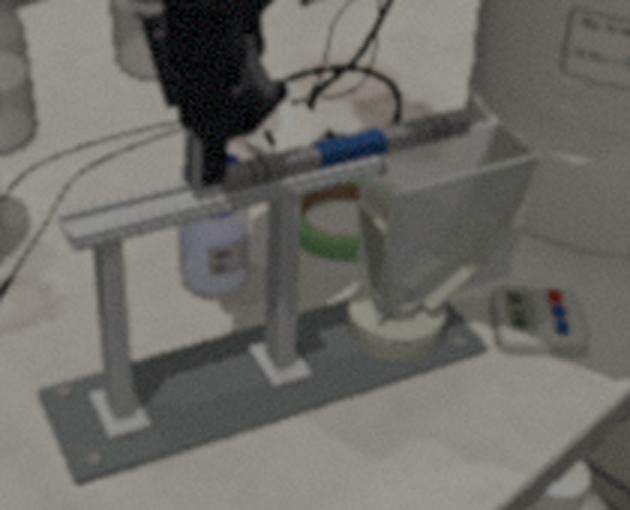

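```bash
python3 -m inch '[[[-0.08,-0.014,-0.007],0],[[-0.08,-0.014,-0.007],0],[[-0.08,-0.014,-0.007],0],[[-0.08,-0.014,-0.007],0],[[-0.08,-0.014,-0.007],0],[[-0.08,-0.014,-0.007],0],[[-0.08,-0.014,-0.007],0]]'
python3 st.py .5425 .29 .1785
python3 - <<'E'
from h import *
a=optics.get_image('scene')[:,:,::-1][150:320,190:400];cv2.imwrite('pics/s3.png',cv2.resize(a,None,fx=3,fy=3,interpolation=cv2.INTER_CUBIC))
E
```

```text
t: 9.23
position: [0.55, 0.2758, 0.3511]
tool_rot: [-2.037, -2.278, -0.05]
force: [0.8, 0.4, -0.2]
grip_width: 0.0002
t 9.23 tip [0.5428 0.2899 0.1784] F [ 0.7849  0.3981 -0.1612] q [0.4451 0.4149 0.1071 1.2657 0.0914 1.9038]
[[-0.1099  0.9931 -0.0417]
 [ 0.9903  0.113   0.0812]
 [ 0.0854 -0.0324 -0.9958]]
rows total [ 0.0039 -0.0085 -0.0025]
```

View pics/s3.png

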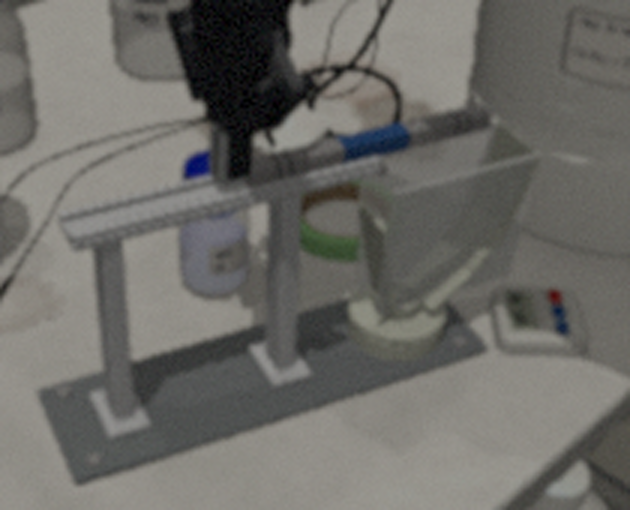

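```bash
python3 -m inch '[[[-0.07,-0.012,-0.006],0],[[-0.07,-0.012,-0.006],0],[[-0.07,-0.012,-0.006],0],[[0,0,0],0],[[0,0,0],0]]'
python3 - <<'E'
from h import *
a=optics.get_image('scene')[:,:,::-1][150:320,190:400];cv2.imwrite('pics/s4.png',cv2.resize(a,None,fx=3,fy=3,interpolation=cv2.INTER_CUBIC))
E
```

```text
t: 9.7
position: [0.5497, 0.2695, 0.3511]
tool_rot: [-2.037, -2.278, -0.05]
force: [-0.3, -0.4, -0.2]
grip_width: -0.0004
```

View pics/s4.png

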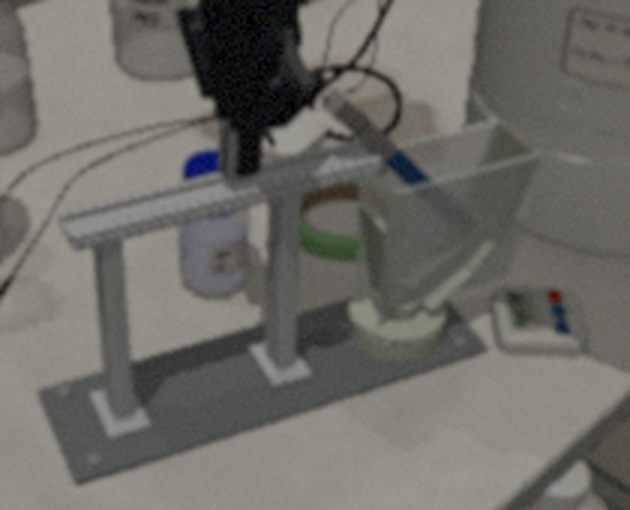

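```bash
python3 -m inch '[[[0.4,0,-0.7],0],[[0.3,0,-0.7],0],[[0,0,-0.7],0],[[0,0,-0.7],0],[[0,0,-0.7],0],[[0,0,0],0],[[0,0,0],0]]' 0.3
python3 st.py
python3 - <<'E'
from h import *
b=[]
for n,(x,y) in (('scene',(190,130)),('side',(170,100))):
    a=optics.get_image(n)[:,:,::-1]; cv2.imwrite(f'pics/{n}5_full.png',a); b.append(cv2.resize(a[y:y+190,x:x+200],None,fx=2,fy=3 if 0 else 2,interpolation=cv2.INTER_CUBIC))
cv2.imwrite('pics/s5.png',np.hstack(b))
E
```

```text
t: 10.33
position: [0.5519, 0.282, 0.4584]
tool_rot: [-2.037, -2.279, -0.053]
force: [-0.4, 0.2, -0.8]
grip_width: 0.0597
t 10.33 tip [0.545  0.2963 0.2857] F [-0.4246  0.1926 -0.7654] q [0.4528 0.3996 0.3558 1.5267 0.0915 1.9116]
[[-0.11    0.9931 -0.0397]
 [ 0.9902  0.113   0.0823]
 [ 0.0862 -0.0303 -0.9958]]
```

View pics/s5.png

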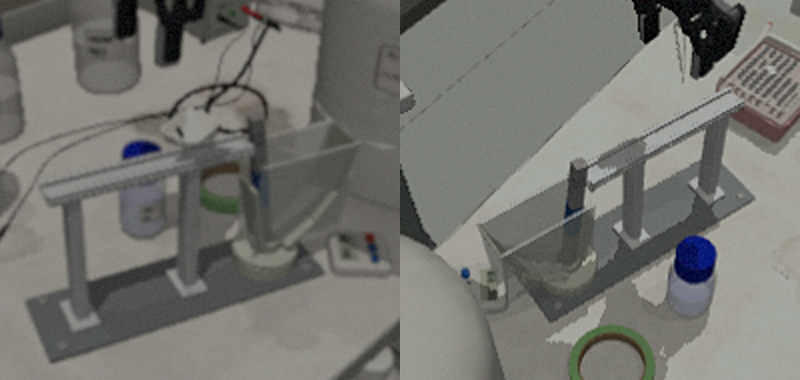

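Run:
```python
import cv2,numpy as np
a=cv2.imread('pics/scene5_full.png')[170:290,290:370];b=cv2.imread('pics/side5_full.png')[165:265,220:290]
cv2.imwrite('pics/s5z.png',np.hstack([cv2.resize(a,(400,600),interpolation=cv2.INTER_CUBIC),cv2.resize(b,(400,600) if 0 else (400,571),interpolation=cv2.INTER_CUBIC).copy() if 0 else cv2.copyMakeBorder(cv2.resize(b,(350,500),interpolation=cv2.INTER_CUBIC),0,100,0,0,cv2.BORDER_CONSTANT)]))
```

```text
(no output)
```

View pics/s5z.png

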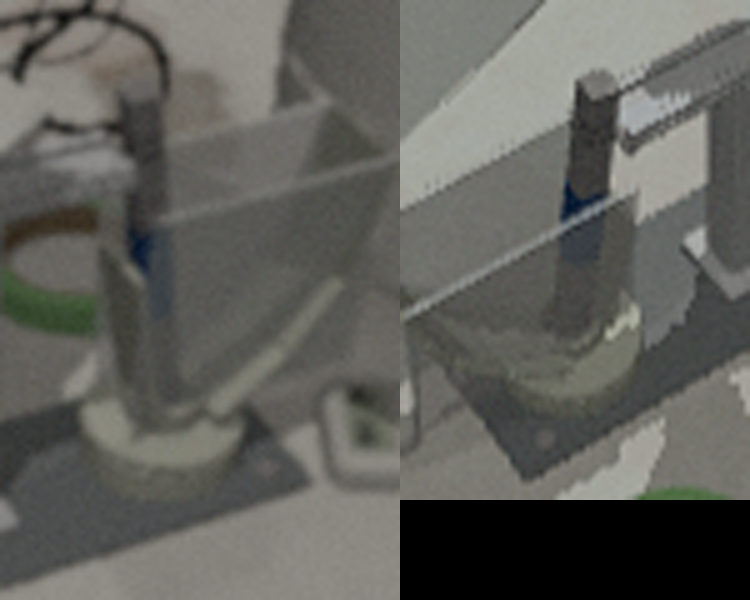

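```bash
python3 - <<'E'
from h import *
np.set_printoptions(precision=4,suppress=True)
a,b=(317.7,186.8),(259.3,181.1)
print(tri([ray('scene',a),ray('side',b)]),plane('scene',a,.2),plane('side',b,.2))
# blue band centre
for z in (.11,.12):print(plane('scene',(290+150/5,170+255/5),z),plane('side',(220+185/5,165+213/5),z))
E
python3 st.py .535 .180 .225
```

```text
[0.535  0.1819 0.2016] [0.5368 0.1799 0.2   ] [0.5343 0.1831 0.2   ]
[0.5403 0.1643 0.11  ] [0.5323 0.1739 0.11  ]
[0.5292 0.1725 0.12  ] [0.538  0.1701 0.12  ]
t 10.43 tip [0.5443 0.296  0.2839] F [ 0.5803 -0.8274  0.4281] q [0.4528 0.4008 0.353  1.5261 0.0914 1.9116]
[[-0.1098  0.993  -0.0427]
 [ 0.9903  0.113   0.0808]
 [ 0.085  -0.0334 -0.9958]]
rows total [-3.9607 -0.6783  1.655 ]
```

```bash
python3 -m inch '[[[0,0,0],0.85],[[0,0,0],0.8],[[0,0,0],0.8],[[0,0,0],0],[[0,0,0],0]]'
python3 st.py .535 .182 .225
```

```text
t: 10.85
position: [0.5516, 0.2819, 0.4564]
tool_rot: [-2.22, -2.096, -0.036]
force: [0.6, 0.3, -0.4]
grip_width: 0.0596
t 10.85 tip [0.5441 0.2959 0.2837] F [ 0.5981  0.2749 -0.3735] q [0.4528 0.401  0.353  1.5265 0.0914 2.0809]
[[ 0.0591  0.9973 -0.0433]
 [ 0.9952 -0.0555  0.0804]
 [ 0.0778 -0.0479 -0.9958]]
rows total [-3.948   0.0023  1.6566]
```

```bash
python3 -m inch '[[[-0.56,0,0.23],0],[[-0.56,0,0.23],0],[[-0.56,0,0.23],0],[[-0.56,0,0.23],0],[[-0.56,0,0.23],0],[[-0.56,0,0.23],0],[[-0.58,0,0.25],0],[[0,0,0],0],[[0,0,0],0],[[0,0,0],0]]'
python3 st.py .535 .182 .182
python3 - <<'E'
from h import *
a=optics.get_image('wrist')[:,:,::-1];cv2.imwrite('pics/w6.png',a)
E
```

```text
t: 11.68
position: [0.5426, 0.1686, 0.3996]
tool_rot: [-2.221, -2.095, -0.039]
force: [-0.5, -0.5, -0.1]
grip_width: 0.0601
t 11.68 tip [0.5354 0.1828 0.2269] F [-0.4917 -0.5102 -0.1466] q [0.2802 0.3226 0.0907 1.3563 0.09   1.9086]
[[ 0.0601  0.9973 -0.0415]
 [ 0.9951 -0.0565  0.0816]
 [ 0.079  -0.0462 -0.9958]]
rows total [-0.1443  0.0567  1.4905]
```

View pics/w6.png

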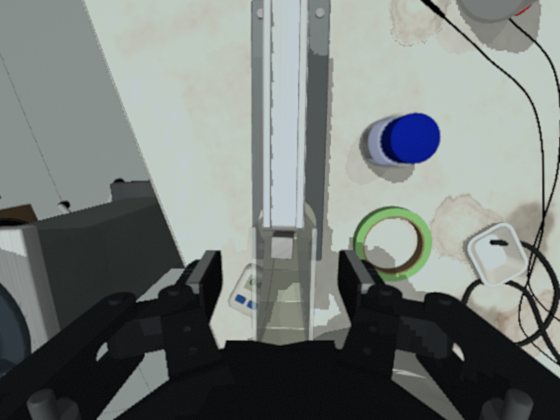

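Run:
```python
from h import *
np.set_printoptions(precision=4,suppress=True)
s=r.observe()
# pose at image time approx same
print('shaft top',plane('wrist',(283,245),.2015,s)); print('lip',plane('wrist',(263,228),.175,s),plane('wrist',(302,229),.175,s))
im=cv2.imread('pics/w6.png')[200:350,220:340];cv2.imwrite('pics/w6c.png',cv2.resize(im,None,fx=4,fy=4,interpolation=cv2.INTER_CUBIC))
```

```text
shaft top [0.5358 0.1853 0.2015]
lip [0.521  0.1902 0.175 ] [0.5484 0.1882 0.175 ]
```

View pics/w6c.png

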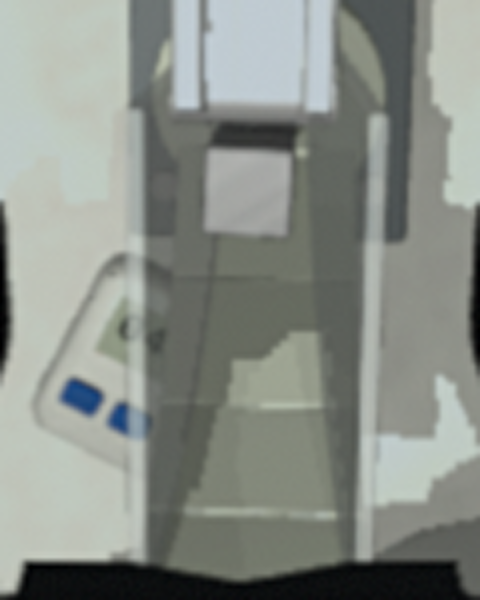

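```bash
python3 -m inch '[[[-0.05,0,0.5],0],[[-0.05,0.02,0.5],0],[[-0.04,0.02,0.5],0],[[0,0,0],0],[[0,0,0],0]]'
python3 st.py .535 .182 .182
python3 - <<'E'
from h import *
a=optics.get_image('wrist')[:,:,::-1];cv2.imwrite('pics/w7.png',a)
E
```

```text
t: 12.15
position: [0.5415, 0.1683, 0.3542]
tool_rot: [-2.221, -2.095, -0.038]
force: [-0.4, -0.6, -0.0]
grip_width: 0.0598
t 12.15 tip [0.5341 0.1824 0.1815] F [-0.4184 -0.5542 -0.0119] q [ 0.2803  0.3389 -0.0025  1.248   0.0898  1.9083]
[[ 0.0597  0.9973 -0.0427]
 [ 0.9951 -0.0561  0.081 ]
 [ 0.0784 -0.0473 -0.9958]]
rows total [-0.0099  0.03   -0.0177]
```

View pics/w7.png

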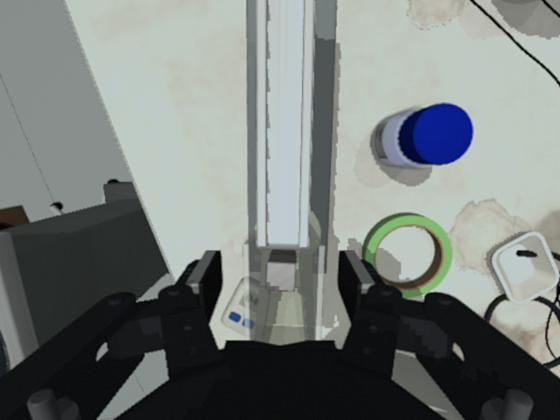

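```bash
python3 -m inch '[[[0,0,0],0],[[0,0,0],0],[[0,0,0],0],[[0,0,0],0],[[0,0,0],0],[[0,0,0],0],[[0,0,0],0],[[0,0,0],0]]' 1
python3 st.py .533 .157 .182
```

```text
t: 12.87
position: [0.5418, 0.1676, 0.3546]
tool_rot: [-2.223, -2.095, -0.04]
force: [2.1, -0.2, 2.4]
grip_width: 0.0127
t 12.87 tip [0.5347 0.1817 0.1819] F [ 2.1421 -0.2159  2.3669] q [ 0.279   0.3381 -0.0028  1.2467  0.0895  1.9083]
[[ 0.0608  0.9973 -0.0408]
 [ 0.995  -0.0574  0.0814]
 [ 0.0788 -0.0455 -0.9959]]
rows total [-0.8237 -0.0109 -0.0684]
```

```bash
python3 -m inch '[[[-0.1,0,-0.008],0],[[-0.1,0,-0.008],0],[[-0.1,0,-0.008],0],[[-0.1,0,-0.008],0],[[-0.1,0,-0.008],0],[[-0.1,0,-0.008],0],[[-0.1,0,-0.008],0],[[-0.1,0,-0.008],0],[[0,0,0],0]]'
python3 st.py .533 .157 .182
python3 - <<'E'
from h import *
b=[]
for n,(x,y) in (('scene',(250,150)),('side',(190,120))):
    a=optics.get_image(n)[:,:,::-1]; cv2.imwrite(f'pics/{n}8_full.png',a); b.append(cv2.resize(a[y:y+140,x:x+120],None,fx=3.2,fy=3.2,interpolation=cv2.INTER_CUBIC))
cv2.imwrite('pics/s8.png',np.hstack(b))
E
```

```text
t: 13.62
position: [0.5406, 0.1433, 0.3551]
tool_rot: [-2.223, -2.094, -0.043]
force: [3.6, 1.6, 6.1]
grip_width: 0.0121
t 13.62 tip [0.5338 0.1576 0.1825] F [3.5535 1.5795 6.058 ] q [ 0.2377  0.3256 -0.0199  1.2443  0.0896  1.8671]
[[ 0.061   0.9974 -0.0395]
 [ 0.9949 -0.0576  0.0825]
 [ 0.0801 -0.0443 -0.9958]]
rows total [-0.0231 -0.0244  0.0152]
```

View pics/s8.png

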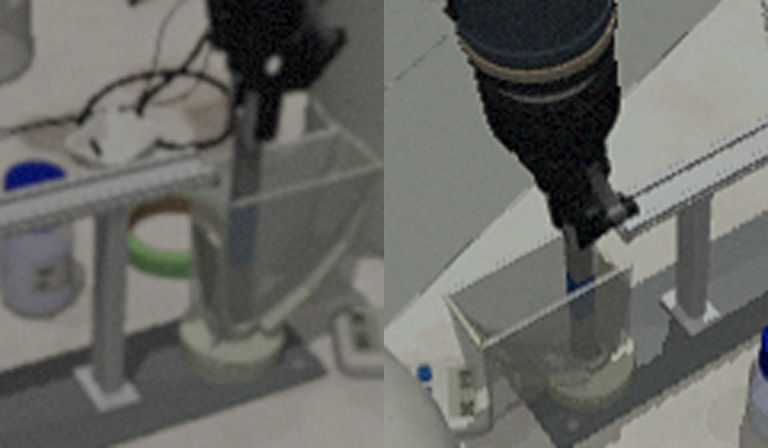

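```bash
cat > comp.py <<'E'
from h import *
np.set_printoptions(precision=4,suppress=True)
t=np.array([-.0405,.0815,-.996]);t/=np.linalg.norm(t)
for f in (15,25,30,35,45,55,65):
    u=R.from_rotvec(-np.radians(f)*t).apply([0,0,1]);print(f,'lean',np.degrees(np.arccos(u[2])),'tip shift mm',u[:2]*170)
E
python3 comp.py
python3 -m inch '[[[0,0,0],-0.5],[[0,0,0],-0.5],[[0,0,0],-0.5],[[0,0,0],-0.5],[[0,0,0],-0.5],[[0,0,0],-0.5],[[0,0,0],-0.5],[[0,0,0],-0.5],[[0,0,0],0]]'
python3 st.py .533 .157 .182; python3 -c "
from h import *;print(r.observe()['torque'])"
```

```text
15 lean 1.3610573389034808 tip shift mm [-3.3518 -2.2518]
25 lean 2.2570094236431557 tip shift mm [-5.2122 -4.2018]
30 lean 2.699012697511406 tip shift mm [-6.008  -5.2902]
35 lean 3.1359169622734435 tip shift mm [-6.7059 -6.4434]
45 lean 3.9911312578075027 tip shift mm [-7.7876 -8.9083]
55 lean 4.816172216964944 tip shift mm [ -8.4243 -11.5217]
65 lean 5.60477571303866 tip shift mm [ -8.5968 -14.2042]
t: 14.47
position: [0.54, 0.1436, 0.3551]
tool_rot: [-1.909, -2.388, -0.059]
force: [-0.6, 0.1, 8.9]
grip_width: 0.0125
t 14.47 tip [0.5328 0.1579 0.1824] F [-0.5568  0.1232  8.8744] q [ 0.2385  0.3255 -0.0203  1.2457  0.0899  1.586 ]
[[-0.2186  0.9749 -0.0413]
 [ 0.9717  0.2214  0.0824]
 [ 0.0895 -0.0221 -0.9957]]
rows total [-0.031  -0.0006  0.0104]
[ 0.27837513  0.19828201 -0.03092429]
```

```bash
python3 -m inch '[[[-0.02,-0.035,0.01],-0.5],[[-0.02,-0.035,0.01],-0.5],[[-0.02,-0.035,0.01],-0.5],[[-0.02,-0.03,0.01],-0.5],[[0,0,0],0]]'
python3 st.py .533 .157 .182|head -1; python3 -c "
from h import *;print(r.observe()['torque'])"
```

```text
t: 14.88
position: [0.5372, 0.1405, 0.3549]
tool_rot: [-1.74, -2.519, -0.072]
force: [0.7, 1.3, 15.3]
grip_width: 0.0124
t 14.88 tip [0.5306 0.155  0.1823] F [ 0.6656  1.2862 15.2514] q [ 0.2341  0.3184 -0.0311  1.2392  0.0906  1.442 ]
[ 0.8113803   0.00436444 -0.01667521]
```

```bash
for i in 1; do python3 -m inch '[[[-0.02,-0.02,0.005],-0.5],[[-0.02,-0.02,0.005],-0.5],[[0,0,0],0]]' | grep -E "force|position"; done
python3 -m inch '[[[-0.02,-0.02,0.0],-0.5],[[-0.02,-0.02,0.0],-0.5],[[0,0,0],0]]' | grep -E "force|position"
python3 -m inch '[[[-0.02,-0.02,0.0],-0.5],[[-0.02,-0.02,0.0],-0.5],[[0,0,0],0]]' | grep -E "force|position"
python3 st.py .533 .157 .182|head -1; python3 -c "
from h import *;print(r.observe()['torque'])"
```

```text
position: [0.5367, 0.139, 0.3548]
force: [1.6, 1.6, 16.7]
position: [0.5362, 0.1374, 0.3548]
force: [-0.2, 0.3, 17.3]
position: [0.5358, 0.1358, 0.3547]
force: [0.9, 2.6, 17.8]
t 15.63 tip [0.5293 0.1504 0.1821] F [ 0.9071  2.6317 17.8437] q [ 0.2265  0.314  -0.038   1.2362  0.0906  1.2249]
[ 0.92101554 -0.14098831 -0.05607798]
```

```bash
python3 -m inch '[[[-0.02,-0.02,0.0],-0.5],[[-0.02,-0.02,0.0],-0.5],[[0,0,0],0]]' | grep -E "force|position"
python3 -m inch '[[[-0.02,-0.02,0.0],-0.5],[[-0.02,-0.02,0.0],-0.5],[[0,0,0],0]]' | grep -E "force|position"
python3 -m inch '[[[-0.02,-0.02,0.0],-0.5],[[-0.02,-0.02,0.0],-0.5],[[0,0,0],0]]' | grep -E "force|position"
python3 st.py .533 .157 .182|head -1; python3 -c "
from h import *;print(r.observe()['torque'])"
```

```text
position: [0.5355, 0.1342, 0.3546]
force: [1.2, 2.1, 16.8]
position: [0.5352, 0.1325, 0.3545]
force: [0.7, 2.5, 17.1]
position: [0.5352, 0.1309, 0.3543]
force: [1.5, 3.1, 17.2]
t 16.38 tip [0.5287 0.1456 0.1817] F [ 1.5273  3.062  17.2452] q [ 0.2179  0.3115 -0.0427  1.2345  0.0908  1.0068]
[ 1.21272576 -0.17662547 -0.06993514]
```

```bash
python3 -m inch '[[[-0.02,-0.02,0.0],-0.5],[[-0.02,-0.02,0.0],-0.5],[[0,0,0],0]]' | grep -E "force|position"
python3 -m inch '[[[-0.02,-0.02,0.0],-0.5],[[-0.02,-0.02,0.0],-0.5],[[0,0,0],0]]' | grep -E "force|position"
python3 st.py .533 .157 .182|head -1; python3 -c "
from h import *;print(r.observe()['torque'])
b=[]
for n,(x,y) in (('scene',(250,150)),('side',(190,120))):
    a=optics.get_image(n)[:,:,::-1]; b.append(cv2.resize(a[y:y+140,x:x+120],None,fx=3.2,fy=3.2,interpolation=cv2.INTER_CUBIC))
cv2.imwrite('pics/s9.png',np.hstack(b))"
```

```text
position: [0.5352, 0.1292, 0.3542]
force: [0.9, 2.9, 16.4]
position: [0.5353, 0.1275, 0.3539]
force: [1.5, 2.6, 15.8]
t 16.88 tip [0.5288 0.1421 0.1813] F [ 1.4543  2.611  15.8187] q [ 0.2119  0.311  -0.0447  1.234   0.0906  0.8611]
[ 1.23185941 -0.30325827 -0.00674859]
```

View pics/s9.png

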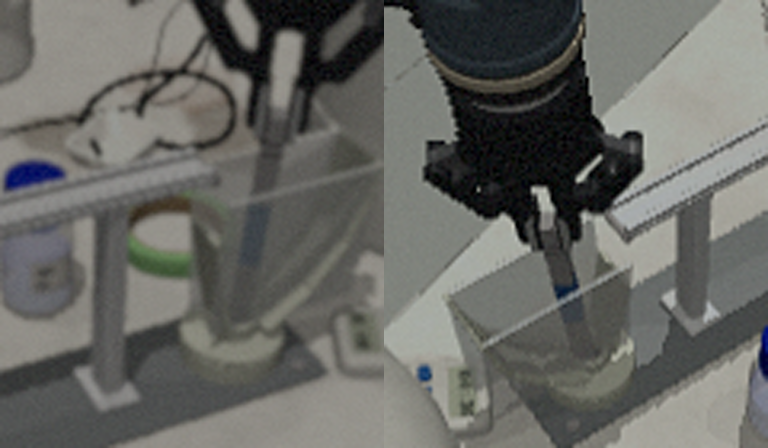

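```bash
cat > tgt.py <<'E'
from h import *
np.set_printoptions(precision=3,suppress=True)
AX=np.array([.5330,.157])
s=r.observe();M=R.from_rotvec(s['tool_rot']).as_matrix();tip=s['position']+M[:,2]*r.nose_length
j=M[:2,1]/np.linalg.norm(M[:2,1]); az=np.degrees(np.arctan2(j[1],j[0]))
lean=-(M[:2,2]@j); tg=AX+.17*lean*j
d=np.array([*(tg-tip[:2]),0])
print('t',round(s['t'],2),'az',round(az,1),'alpha',round(az+3.4,1),'tip',tip,'tgt',tg,'rows',M.T@d/.03,'F',s['force'],'T',s['torque'],'gw',s['grip_width'])
E
python3 tgt.py
```

```text
t 16.98 az 52.5 alpha 55.9 tip [0.529 0.142 0.181] tgt [0.528 0.151] rows [0.188 0.225 0.025] F [ 1.233  2.96  16.107] T [ 1.216 -0.299 -0.043] gw 0.012350461779647713
```

```bash
python3 -m inch '[[[0.05,0.055,0.005],0],[[0.05,0.055,0.005],0],[[0.05,0.055,0.005],0],[[0.04,0.055,0.005],0],[[0,0,0],0]]' | grep -E "force|position"
python3 tgt.py
```

```text
position: [0.5346, 0.1359, 0.3539]
force: [0.9, -1.9, 16.6]
t 17.4 az 52.5 alpha 55.9 tip [0.528 0.15  0.181] tgt [0.529 0.151] rows [0.009 0.04  0.002] F [ 0.852 -1.888 16.607] T [-0.361 -0.185  0.009] gw 0.01249926895651399
```

```bash
python3 -m inch '[[[0.006,0.02,0],0.5],[[0.006,0.02,0],0.5],[[0.006,0.02,0],0.5],[[0,0,0],0]]' | grep -E "force|position"
python3 tgt.py
python3 -m inch '[[[0.006,0.02,0],0.5],[[0.006,0.02,0],0.5],[[0.006,0.02,0],0.5],[[0,0,0],0]]' | grep -E "force|position"
python3 tgt.py
python3 -m inch '[[[0.006,0.02,0],0.5],[[0.006,0.02,0],0.5],[[0.006,0.02,0],0.5],[[0,0,0],0]]' | grep -E "force|position"
python3 tgt.py
```

```text
position: [0.5353, 0.1375, 0.3538]
force: [1.1, -1.5, 14.1]
t 17.73 az 46.4 alpha 49.8 tip [0.529 0.152 0.181] tgt [0.529 0.153] rows [0.02  0.04  0.003] F [ 1.076 -1.493 14.071] T [-0.422 -0.237  0.024] gw 0.012403754660024415
position: [0.5358, 0.1391, 0.3518]
force: [1.3, 0.5, -1.2]
t 18.07 az 40.5 alpha 43.9 tip [0.529 0.153 0.179] tgt [0.53  0.155] rows [0.003 0.078 0.002] F [ 1.339  0.467 -1.192] T [-0.251 -0.843 -0.042] gw 0.012074880434740568
position: [0.5369, 0.1407, 0.3518]
force: [1.6, -0.9, -0.5]
t 18.4 az 34.5 alpha 37.9 tip [0.53  0.155 0.179] tgt [0.531 0.156] rows [-0.001  0.074  0.001] F [ 1.584 -0.948 -0.471] T [-0.267 -0.82  -0.022] gw 0.012223025990626277
```

```bash
python3 -m inch '[[[0,0.03,0.03],-0.5],[[0,0.03,0.04],-0.5],[[0,0,0.05],0],[[0,0,0],0]]' | grep -E "force|position"
python3 tgt.py
```

```text
position: [0.5379, 0.1419, 0.3479]
force: [0.7, -1.0, -2.2]
t 18.73 az 38.6 alpha 42.0 tip [0.53  0.156 0.175] tgt [0.531 0.155] rows [-0.025 -0.005 -0.002] F [ 0.676 -0.953 -2.239] T [-0.529 -0.411  0.001] gw 0.0119032715666452
```

```bash
python3 -m inch '[[[0,0,0.06],0],[[0,0,0.06],0],[[0,0,0.06],0],[[0,0,0],0]]' | grep -E "force|position"
python3 tgt.py
```

```text
position: [0.5378, 0.1426, 0.3427]
force: [0.7, -1.9, -1.9]
t 19.07 az 38.6 alpha 42.0 tip [0.53  0.157 0.17 ] tgt [0.531 0.155] rows [-0.044 -0.022 -0.004] F [ 0.662 -1.865 -1.868] T [-0.646 -0.304 -0.042] gw 0.012394943702507112
```

```bash
python3 -m inch '[[[-0.02,0,0.05],0],[[0,0,0.05],0],[[0,0,0.04],0],[[0,0,0],0]]' | grep -E "force|position"
python3 tgt.py
python3 -c "
from h import *
b=[]
for n,(x,y) in (('scene',(250,150)),('side',(190,120))):
    a=optics.get_image(n)[:,:,::-1]; b.append(cv2.resize(a[y:y+140,x:x+120],None,fx=3.2,fy=3.2,interpolation=cv2.INTER_CUBIC))
cv2.imwrite('pics/s10.png',np.hstack(b))"
```

```text
position: [0.5383, 0.1425, 0.3397]
force: [-0.6, -2.3, 6.1]
t 19.4 az 38.6 alpha 42.0 tip [0.531 0.157 0.167] tgt [0.53  0.155] rows [-0.027 -0.06  -0.004] F [-0.581 -2.284  6.112] T [-0.64   0.202  0.066] gw 0.012372849186734411
```

View pics/s10.png

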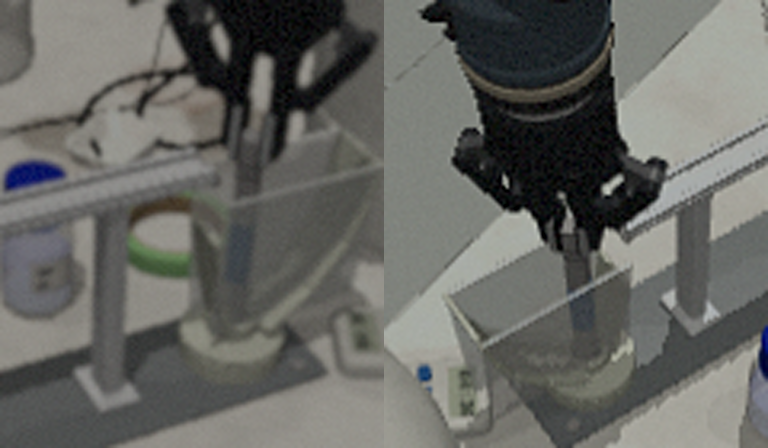

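```bash
python3 -m inch '[[[0,0,0.03],0],[[0,0,0.02],0],[[0,0,0],0]]' | grep -E "force|position"
python3 tgt.py
python3 -m inch '[[[0,0,0],0],[[0,0,0],0],[[0,0,0],0],[[0,0,0],0]]' 0.77 | grep -E "force|position|grip"
python3 tgt.py
```

```text
position: [0.5386, 0.1428, 0.3396]
force: [-1.6, -1.7, 14.2]
t 19.75 az 38.6 alpha 42.0 tip [0.532 0.157 0.167] tgt [0.53  0.155] rows [-0.024 -0.101 -0.004] F [-1.576 -1.678 14.236] T [-0.468  0.415  0.021] gw 0.012265298655189584
position: [0.538, 0.1427, 0.3372]
force: [-0.3, -0.8, -0.8]
grip_width: 0.0195
t 20.08 az 38.6 alpha 42.0 tip [0.531 0.157 0.164] tgt [0.531 0.155] rows [-0.043 -0.036 -0.005] F [-0.285 -0.83  -0.778] T [-0.021 -0.027 -0.032] gw 0.019528527037836984
```

```bash
python3 -m inch '[[[0,0.01,-0.2],0],[[0,0.01,-0.2],0],[[0,0.01,-0.2],0],[[0,0.01,-0.2],0],[[0,0,-0.4],0],[[0,0,-0.5],0],[[0,0,-0.8],0],[[0,0,-0.8],0],[[0,0,-0.8],0],[[0,0,-0.8],0],[[0,0,0],0],[[0,0,0],0]]' | grep -E "force|position|grip"
python3 tgt.py
python3 -c "
from h import *
b=[]
for n,(x,y) in (('scene',(250,150)),('side',(190,120))):
    a=optics.get_image(n)[:,:,::-1]; cv2.imwrite(f'pics/{n}11f.png',a);b.append(cv2.resize(a[y:y+140,x:x+120],None,fx=3.2,fy=3.2,interpolation=cv2.INTER_CUBIC))
cv2.imwrite('pics/s11.png',np.hstack(b))
cv2.imwrite('pics/w11.png',optics.get_image('wrist')[:,:,::-1])"
```

```text
position: [0.5453, 0.1313, 0.4855]
force: [0.2, 0.2, -0.1]
grip_width: 0.0198
t 21.08 az 38.6 alpha 42.0 tip [0.539 0.146 0.313] tgt [0.53  0.155] rows [ 0.415 -0.027  0.036] F [ 0.173  0.237 -0.119] T [-0.086 -0.024  0.075] gw 0.019832419847174418
```

View pics/s11.png

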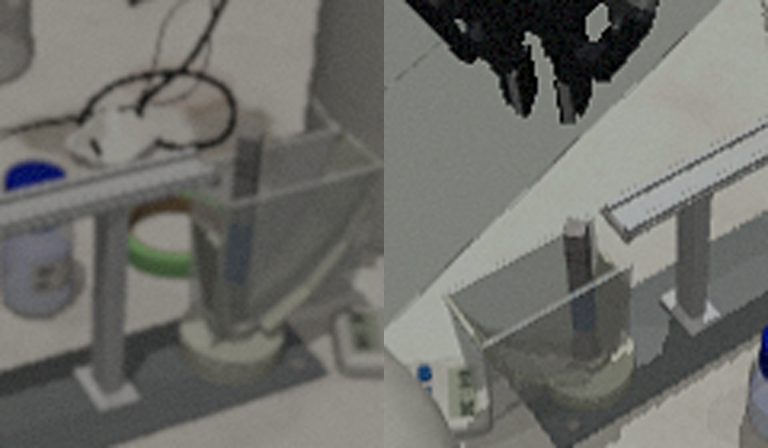

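View pics/w11.png

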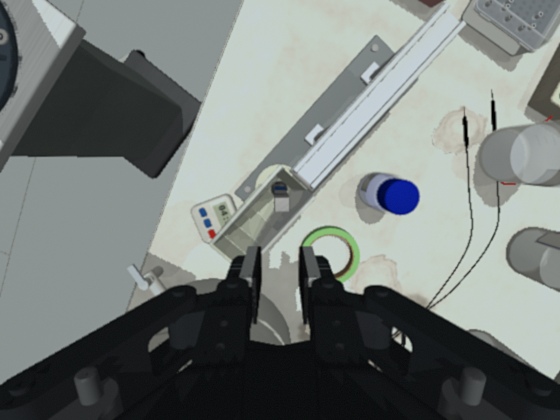

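Run:
```python
from h import *
np.set_printoptions(precision=4,suppress=True)
a=(250+249/3.2,150+134/3.2);b=(190+194/3.2,120+225/3.2)
print(tri([ray('scene',a),ray('side',b)]),'expected pix scene',proj('scene',[.533,.157,.186]),proj('scene',[.533,.157,.2]),a,'side',proj('side',[.533,.157,.186]),proj('side',[.533,.157,.2]),b)
for n in('scene','side'):
    A=cv2.imread(f'pics/{n}0.png');B=cv2.imread(f'pics/{n}11f.png')
    for nm,img in(('0',A),('11',B)):
        h=cv2.cvtColor(img,cv2.COLOR_BGR2HSV)
        m=(h[...,0]>40)&(h[...,0]<75)&(h[...,1]>80)
        ys,xs=np.where(m[180:310,240:340]);print(n,nm,'green',xs.mean()+240,ys.mean()+180,len(xs))
        m=(h[...,0]>110)&(h[...,0]<130)&(h[...,1]>130)
        y0,y1,x0,x1=(195,230,245,275) if n=='scene' else (210,250,300,335)
        ys,xs=np.where(m[y0:y1,x0:x1]);print('cap',xs.mean()+x0,ys.mean()+y0,len(xs))
d=cv2.absdiff(cv2.imread('pics/scene0.png'),cv2.imread('pics/scene11f.png'))[240:270,350:390];print('timer diff',d.mean(),d.max())
```

```text
[0.532  0.1599 0.1854] expected pix scene [327.9637 190.9956] [328.5668 184.9428] (327.8125, 191.875) side [249.0133 191.1736] [248.5996 187.0328] (250.625, 190.3125)
scene 0 green 299.14 231.32 100
cap 259.5280898876405 204.30337078651687 89
scene 11 green 298.8921568627451 231.27450980392157 102
cap 259.31182795698925 204.08602150537635 93
side 0 green 275.2801484230056 286.1762523191095 539
cap 316.99742268041234 229.26030927835052 388
side 11 green 275.2443609022556 286.23496240601503 532
cap 316.9846547314578 229.3299232736573 391
timer diff 3.194722222222222 13
```

Measured top height is 0.1854 m, against 0.186 m when home. The shaft is upright, the bystanders haven't moved and the arm is clear of everything.

```bash
python3 -c "
from cell import r
print(r.finish_job())"
```

```text
the job is handed in; nothing more can be done
None
```

The shaft is parked: it stands upright with its square foot fully home in the seat. I handed the job in at about 21 s, well under the 51 s limit.

**What I did**
- **Push:** I pushed the shaft along its cradle with the closed fingertips. I kept to at most about 50 mm/s, and about 30 mm/s near the lip. It tipped over the lip and dropped end-down into the holder.
- **Turn:** I gripped its upper end, drew it upright and turned it while pressing lightly down. The foot fell in at roughly 42–48° from the cradle's direction. I followed it down about 15 mm until it met a firm floor (14 N), then let go and raised the arm clear.

**Last checks**
- **Height:** the top of the shaft measured 185.4 mm from two views, against 186 mm when fully home, and it looked upright.
- **Bystanders:** the tape and bottle were within 0.3 px of where they started, and the timer showed no change in the images.
- **Arm:** the tool was clear of everything and the force reading was near zero.

**What went wrong**
- **Tool tilt:** the second fast arm move fell short of its target. It left the tool tilted about 5° and turned about 10° off; I never found out why. I corrected the turn but worked with the tilt to the end.
- **First sweep:** the first turn, up to 56°, did not seat the foot because that tilt made the shaft lean. I brought it back upright and it dropped in on the way back.

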